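# Draw the locking pin of the board hold-down and park it in the bracket

## Task

Free the hold-down strap on the circuit-board fixture: draw the red-knobbed pin straight up out of its bore and park it in the U-shaped notch of the blue bracket on the same fixture, so that it hangs upright with its collar resting flat on both prongs. Leave the black-knobbed pin in its bore.

Things in the scene. Friction and masses are not known exactly. Their poses are not given: they have to be found in the camera images.
- red_knob (a point): Centre of the round red knob (26 mm across, 30 mm tall) of the pin to move; z up the pin. Below: neck 13 mm across, steel collar 34 mm across and 4 mm thick with its underside 27 mm under this point, then a shank 9 mm thick to 57 mm under it. 60 to 100 g. At the start it is upright, collar on the steel strap, shank loose in a 13 mm bore 33 mm deep.
- black_knob (a point): Centre of the round black knob of a second pin of the same shape and size, in the other bore of the strap, 110 mm from the red one (either pin may be in either bore). It stays where it is.
- notch (a point): Middle of the U notch at the top face of the blue bracket's two prongs, 45 mm above the desk. x: level, from the open to the closed end; y: across; z: up. 18 mm wide in y, closed end at x = +14 mm, open at about x = -16 mm, open above and below (33 mm free underneath). Prongs 8 mm thick, 16 mm wide. A parked pin's knob centre is 27 mm above this point.
- fixture: The fixture, bolted down: aluminium base 140 x 164 x 12 mm with a green board under a steel strap. Origin on the desk; same axes as the notch, which is at x = -54, y = 0, z = 45 mm. Bores at x = 20, y = +55 and -55 mm; strap top at z = 45 mm. Nothing on it is higher than that but the pins and a 4 mm screw head mid-strap.

How it is judged (in metres and radians):
On the way:
1. the red-knobbed pin is drawn up, its foot within 5 mm of clear of the bore or higher (z of red_knob in the frame of notch above 0.052 m), for 0.1 s.
At the end, for the whole second after the job is handed in: The red-knobbed pin is at rest in the notch, released: its knob centre is 22 to 32 mm above the notch point, -12 to +14 mm from it along the notch and within 10 mm across it, and the pin is within 10 degrees of upright. The black knob is within 15 mm of where it was (x of red_knob in the frame of notch between -0.012 and 0.014 m and y of red_knob in the frame of notch between -0.01 and 0.01 m and z of red_knob in the frame of notch between 0.022 and 0.032 m and angle between red_knob's own z axis and vertical below 0.175 rad and distance of black_knob from where it was at the start of the episode below 0.015 m); the robot touches nothing.
It fails at once if the black-knobbed pin is moved by more than 15 mm (distance of black_knob from where it was at the start of the episode above 0.015 m).
It also fails if it takes over 35 s, if anything falls off the work surface, if the arm or the gripper's body presses on something with over 40 N, if the wrist force passes 120 N, or if a joint passes its speed limit or range.

## Robot

A 6-joint arm with a two-finger parallel gripper is mounted at the origin on a cart in front of the work surface, level with it; the furniture and walls round the work are solid. World frame = base frame: x ahead of the robot, y to its left, z up, the work surface at z = 0. Lengths are in mm, angles in rad, forces in N, time in s.
With the tool pointing down it reaches from about 425 to 950 mm from the base axis. Payload 3.5 kg.
Tool frame: the origin (TCP) lies midway between the tips of the shut fingers; the grasp point (between the pads) lies 19 mm behind it (grip_point_offset is the distance from the TCP to the grasp point, in mm); z points along the fingers, y is the direction in which the jaws open and shut (so a half turn about z gives the same grasp; the last joint's range is limited). The gripper opens to 85 mm and grips with 20 to 120 N. Pads are 22 mm wide; open, the fingers measure 114 mm over their backs; the gripper's body (76 mm by 85 mm) begins 54 mm behind the grasp point. The pads swing forward as they close: fully open they stand 13 mm farther back than shut.
Start: joints at [1.018, 0.286, 1.577, -0, 1.279, -0.15], TCP at [264.56, 620.978, 231.325] pointing down, gripper open.
Joint ranges: [-2.77, 2.77], [-0.9, 2.22], [0.21, 2.48], [-1.53, 4.67], [0.24, 2.81], [-2.84, 2.84]. Speed limits (rad/s): [2.79, 2.79, 3.14, 3.14, 3.14, 3.14].

## Interface

Orientations are given as a rotation vector (axis times angle).
In Python, from cell import * gives the robot as it stands.
- The arm moves only by the tool send_rows, never from a script. Its argument "motion" is text: rows parted by semicolons, each of 6 numbers parted by spaces: the shift along the tool's x, y, z in mm, then the turn, a rotation vector about the tool's x, y, z in rad. In form: tx ty tz rx ry rz; .... A call has 1 to 12 rows; each row shifts and turns the commanded pose from where the row before left it, along the tool's axes as they then stand; what a row does not reach is not made up. A row lasts 1/10 s, in which the tool goes at most 50 mm and 8.59 degrees, less where a joint would pass 70% of its speed; a pose out of reach is approached as far as the arm can. A call is refused whole if a number of a shift passes 50 or a number of a turn 0.15, either way. A call with a gripper value outside its range is refused whole. "grip" is the finger opening in mm, from 0 to 85.4, set as the call begins (left out, the last holds). The fingers move at their own pace and stop on an object; "force" is the grip in N (left out, the last holds). Time passes only in rows, so rows that do not move let the fingers close. It gives the time, the measured TCP pose, the force and the opening at its end, in the units of the state.
- get_obs(): the state, without advancing time (a new reading comes with each control period).
- grab_frame(name): name is "scene" or "top"; returns the picture (480x640x3 uint8, blue, green, red); there is no depth.
- calibration(name): a dict with "camera_matrix" (3x3 intrinsics, pixels), "R" (3x3) and "t" (3): a world point X has camera coordinates R X + t. Camera axes: x right, y down, z forward; pixel columns grow to the right and rows downward; lengths in mm; the calibration is good to about 2 mm. A picture is of the moment at which its call begins. calibration takes no time and is no camera call.
- close_job(): hands the job in, once; it reports no verdict.
The state is a dict: "time_s": time; "joints": joint angles; "dq": joint speeds; "tau": joint torques, N m; "tcp_pos": TCP position; "tcp_rot": TCP orientation; "contact_force": force on the tool from outside, world axes, zero at the start; "ft_torque": the same for the moment, N m; "width": finger opening in mm.
Only numpy, scipy, OpenCV 4.12 (cv2) and the standard library are available. Lean on these libraries where they do the work, as an engineer would, in place of code of your own. Each camera call takes 0.05 s, during which the arm holds its last target.

## Working session

There is one attempt and no reset: what is moved stays moved. The work goes in short steps, Python scripts to look and compute and a tool call to move; the robot and the scene stay as the last step left them, time stands still between calls to the robot, and variables do not carry over. Pictures are saved under pics/ and viewed, and the job is handed in when it is done.

Besides the shell and the picture viewer there is one more tool, called after "Request:" as name(argument=value, ...) on one line, values as JSON. send_rows: Moves the arm, as the interface text tells. Its arguments: {"type":"object","properties":{"motion":{"type":"string"},"grip":{"type":"number"},"force":{"type":"number"}},"required":["motion"]}

```bash
mkdir -p pics; python3 - <<'E'
from cell import *
import cv2
for n in("scene","top"):
    cv2.imwrite(f"pics/{n}0.png",grab_frame(n)); c=calibration(n); print(n,c)
print(get_obs())
E
```

```text
scene {'camera_matrix': array([[561.19879401,   0.        , 319.97273132],
       [  0.        , 561.19879401, 239.39698886],
       [  0.        ,   0.        ,   1.        ]]), 'R': array([[ 0.67876109, -0.73432014, -0.00757136],
       [-0.45430484, -0.41178684, -0.78996121],
       [ 0.57696664,  0.53963463, -0.61311007]]), 't': array([-361.38098262,  321.20116936,  546.61914941])}
top {'camera_matrix': array([[621.36375761,   0.        , 319.1954255 ],
       [  0.        , 621.36375761, 234.78838044],
       [  0.        ,   0.        ,   1.        ]]), 'R': array([[ 0.02427308, -0.99935641,  0.02641186],
       [-0.99824526, -0.02565655, -0.05336801],
       [ 0.0540113 , -0.02507011, -0.99822556]]), 't': array([ 13.35534543, 551.08913912, 903.24104902])}
{'time_s': 0.1, 'joints': array([ 1.01802190e+00,  2.87109597e-01,  1.57802863e+00, -1.25756020e-05,
        1.27862885e+00, -1.50016644e-01]), 'dq': array([-0.0005683 , -0.00165471, -0.00342561, -0.0008355 ,  0.00117524,
       -0.00098762]), 'tau': array([ 6.31667535e-04, -4.07295156e+01, -2.93698204e+01, -1.24840235e-04,
        3.39051672e-03,  2.33157131e-06]), 'tcp_pos': array([264.23819612, 620.47840595, 230.06489524]), 'tcp_rot': array([-0.62822971, -3.07738369,  0.00321261]), 'contact_force': array([0.55610159, 0.90610126, 0.13496477]), 'ft_torque': array([-0.02227871,  0.01055486, -0.00129942]), 'width': 85.39716654526198}
```

View pics/scene0.png

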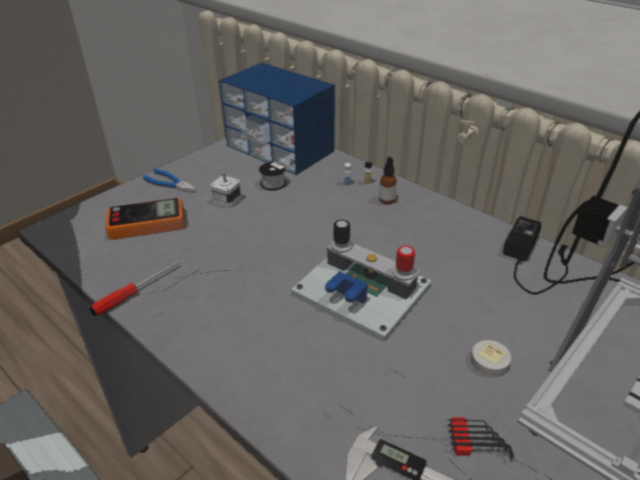

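View pics/top0.png

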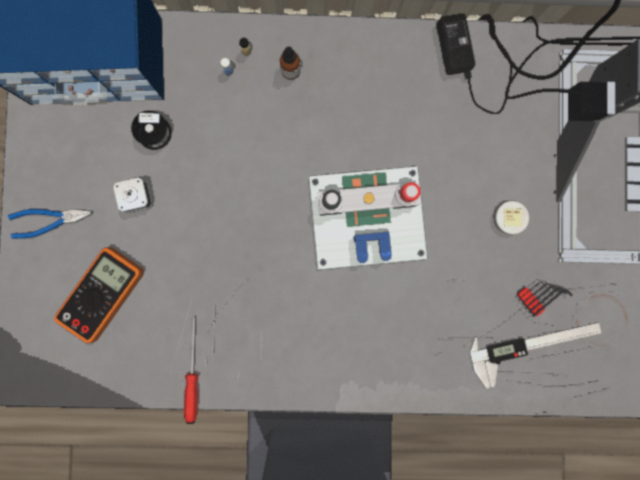

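The overview shows the fixture near top pixel (368,217): red pin at (409,191), black at (332,199), and the U notch at about (373,245), opening toward the robot. Next I'll enlarge it.

```bash
python3 - <<'E'
import cv2
a=cv2.imread("pics/top0.png")[155:280,300:440]; cv2.imwrite("pics/topc.png",cv2.resize(a,None,fx=4.8,fy=4.8,interpolation=cv2.INTER_CUBIC)[:600])
a=cv2.imread("pics/scene0.png")[210:340,285:440]; cv2.imwrite("pics/scenec.png",cv2.resize(a,None,fx=4.5,fy=4.5,interpolation=cv2.INTER_CUBIC))
E
```

```text
(no output)
```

View pics/topc.png

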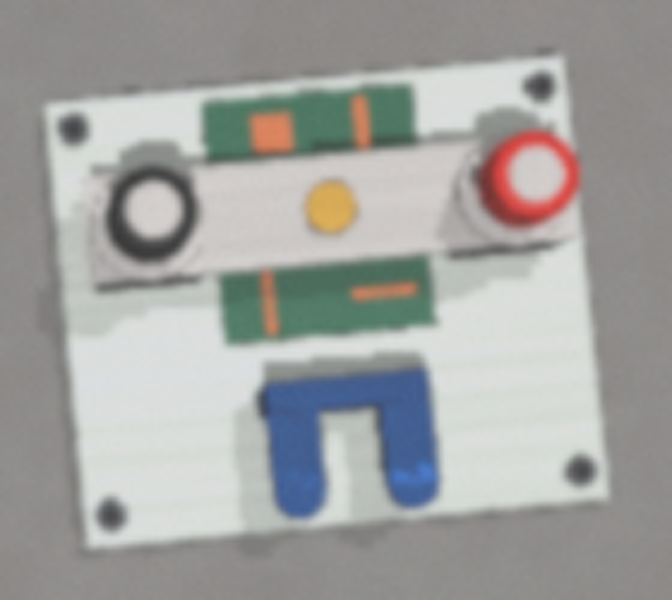

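View pics/scenec.png

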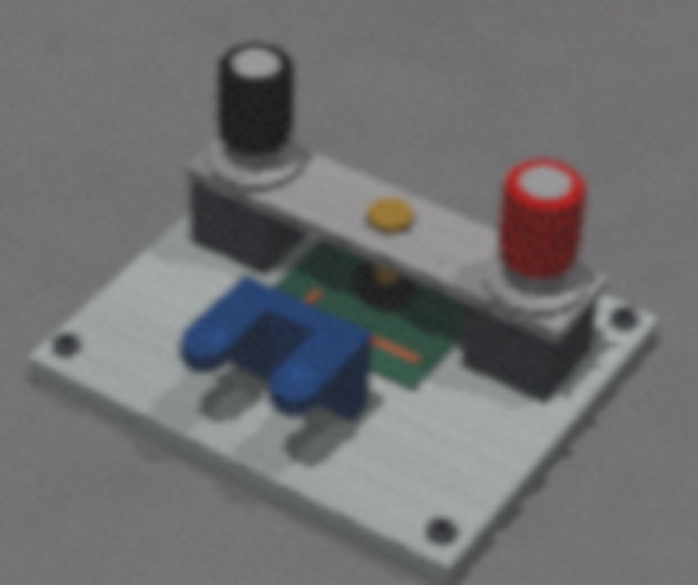

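```bash
cat > h.py <<'E'
import numpy as np, cv2
from cell import *
from scipy.optimize import least_squares
def proj(n,X):
    c=calibration(n);p=np.atleast_2d(X)@c["R"].T+c["t"];p=p@c["camera_matrix"].T;return p[:,:2]/p[:,2:]
E
python3 - <<'E'
from h import *
O={"top":((300,155),4.8,[((44,103),(70,82,12)),((562,55),(70,-82,12)),((610,498),(-70,-82,12)),((85,548),(-70,82,12)),((536,174),(20,-55,87)),((153,209),(20,55,87)),((331,207),(20,0,49)),((351,410),(-40,0,45))]),
"scene":((285,210),4.5,[((32,352),(-70,82,12)),((655,318),(70,-82,12)),((545,182),(20,-55,87)),((257,63),(20,55,87)),((390,213),(20,0,49))])}
def W(p,L):
    c,s=np.cos(p[2]),np.sin(p[2]);L=np.array(L,float);R=np.array([[c,-s,0],[s,c,0],[0,0,1]]);return L@R.T+[p[0],p[1],0]
def res(p,names):
    r=[]
    for n in names:
        o,s,l=O[n];px=np.array([a for a,_ in l])/s+np.array(o)
        r.append(proj(n,W(p,[b for _,b in l]))-px)
    return np.vstack(r)
for names in (["top"],["scene"],["top","scene"]):
    f=least_squares(lambda p:res(p,names).ravel(),[600,0,0],loss="soft_l1");print(names,f.x.round(3));print(res(f.x,names).round(1).tolist())
    print("red",W(f.x,[20,-55,72]).round(1),"notch",W(f.x,[-54,0,45]).round(1))
np.save("fit.npy",f.x)
# triangulate red cap
P=[];
ps=[np.array(O[n][2][i][0])/O[n][1]+np.array(O[n][0]) for n,i in(("top",4),("scene",2))]
f2=least_squares(lambda X:np.r_[proj("top",X)[0]-ps[0],proj("scene",X)[0]-ps[1]],[600,0,80]);print("red cap tri",f2.x.round(1),f2.fun.round(1))
ps=[np.array(O[n][2][i][0])/O[n][1]+np.array(O[n][0]) for n,i in(("top",5),("scene",3))]
f2=least_squares(lambda X:np.r_[proj("top",X)[0]-ps[0],proj("scene",X)[0]-ps[1]],[600,0,80]);print("blk cap tri",f2.x.round(1),f2.fun.round(1))
import cv2
from scipy.spatial.transform import Rotation as Ro
o=get_obs();print(Ro.from_rotvec(o["tcp_rot"]).as_matrix().round(3))
E
```

```text
['top'] [ 5.81076e+02 -4.44640e+01  1.21000e-01]
[[-0.8, -2.3], [0.4, -2.4], [0.2, -1.5], [-0.3, -1.2], [0.2, 1.5], [0.2, 1.7], [0.1, 1.4], [-0.1, 1.0]]
red [607.6 -96.6  72. ] notch [527.5 -51.   45. ]
['scene'] [ 5.8056e+02 -4.4886e+01  1.1700e-01]
[[-0.0, -0.8], [2.8, -1.5], [-0.1, 0.9], [-0.6, 0.5], [-0.2, 0.3]]
red [606.9 -97.2  72. ] notch [526.9 -51.2  45. ]
['top', 'scene'] [ 5.80899e+02 -4.45430e+01  1.21000e-01]
[[-0.7, -2.2], [0.4, -2.3], [0.3, -1.4], [-0.3, -1.2], [0.2, 1.7], [0.2, 1.8], [0.2, 1.6], [-0.1, 1.2], [-0.0, -0.8], [2.7, -1.9], [-0.2, 0.6], [-0.8, 0.4], [-0.3, 0.0]]
red [607.4 -96.7  72. ] notch [527.3 -51.   45. ]
red cap tri [609.4 -96.1  86.5] [-0.2  0.2  0.3 -0.1]
blk cap tri [596.7  12.9  86.1] [-0.1  0.1  0.1 -0. ]
[[-0.92   0.392 -0.001]
 [ 0.392  0.92  -0.002]
 [ 0.    -0.002 -1.   ]]
```

Request:
send_rows(motion="-30 -26 3 0 0 0;-30 -26 3 0 0 0;-30 -26 3 0 0 0;-30 -26 3 0 0 0;-30 -26 3 0 0 0;-30 -26 3 0 0 0;-30 -26 3 0 0 0;-30 -26 3 0 0 0;-30 -26 3 0 0 0;-30 -26 3 0 0 0", grip=60)

```text
time_s: 1.1
tcp_pos: [438.7, 262.6, 200.8]
tcp_rot: [-0.628, -3.078, 0.0]
contact_force: [0.6, 0.6, -0.3]
width: 59.5
```

Request:
send_rows(motion="-30 -26 3 0 0 0;-30 -26 3 0 0 0;-30 -26 3 0 0 0;-30 -26 3 0 0 0;-30 -26 3 0 0 0;-30 -26 3 0 0 0;-30 -26 3 0 0 0;-30 -26 3 0 0 0;-30 -26 3 0 0 0;0 0 0 0 0 0;0 0 0 0 0 0")

```text
time_s: 2.2
tcp_pos: [594.9, -57.4, 173.5]
tcp_rot: [-0.631, -3.076, -0.001]
contact_force: [-0.8, 0.8, -0.9]
width: 59.9
```

```bash
cat >st.py <<'E'
from h import *
from scipy.spatial.transform import Rotation as Ro
import sys
o=get_obs();R=Ro.from_rotvec(o["tcp_rot"]).as_matrix()
print(o["time_s"],o["tcp_pos"].round(1),R[:,2].round(3),R[:,1].round(3),o["contact_force"].round(1),o["width"],o["joints"].round(2))
if len(sys.argv)>3:
    print("tool shift",(R.T@(np.array(sys.argv[1:4],float)-o["tcp_pos"])).round(1))
E
python3 st.py 609.4 -96.1 55
```

```text
2.2 [594.9 -57.4 173.5] [-0.002  0.001 -1.   ] [0.394 0.919 0.   ] [-0.8  0.8 -0.9] 59.91872578832972 [-0.27  0.17  1.82  0.    1.15 -1.43]
tool shift [-28.8 -29.8 118.4]
```

Request:
send_rows(motion="-10 -10 10 0 0 0;-10 -10 10 0 0 0;-8.8 -9.8 10 0 0 0;0 0 20 0 0 0;0 0 20 0 0 0;0 0 0 0 0 0;0 0 0 0 0 0;0 0 0 0 0 0")

```text
time_s: 3.0
tcp_pos: [610.9, -96.0, 105.4]
tcp_rot: [0.628, 3.076, -0.0]
contact_force: [-0.3, 0.6, -0.2]
width: 60.3
```

```bash
python3 st.py 609.4 -96.1 55; python3 - <<'E'
from h import *
for n,(x,y,w,h) in (("top",(300,140,160,120)),("scene",(320,170,180,135))):
    a=grab_frame(n)[y:y+h,x:x+w];cv2.imwrite(f"pics/{n}1.png",cv2.resize(a,None,fx=4,fy=4,interpolation=cv2.INTER_CUBIC))
E
```

```text
3.0 [610.9 -96.  105.4] [ 0.002 -0.001 -1.   ] [0.392 0.92  0.   ] [-0.3  0.6 -0.2] 60.26387256427494 [-0.32  0.29  1.81 -0.    1.03 -1.49]
tool shift [ 1.4 -0.7 50.4]
```

View pics/top1.png

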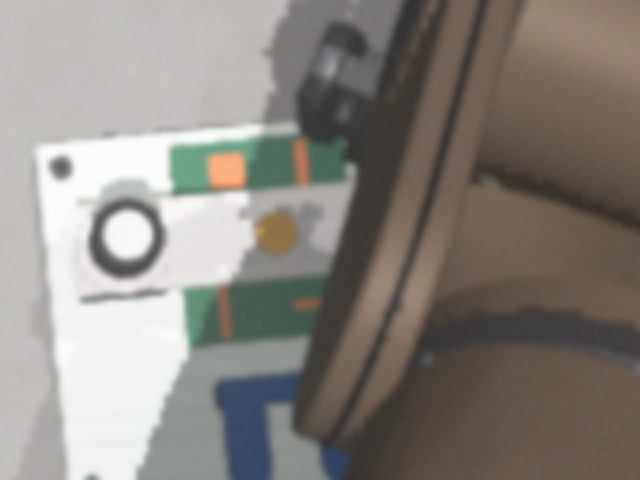

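View pics/scene1.png

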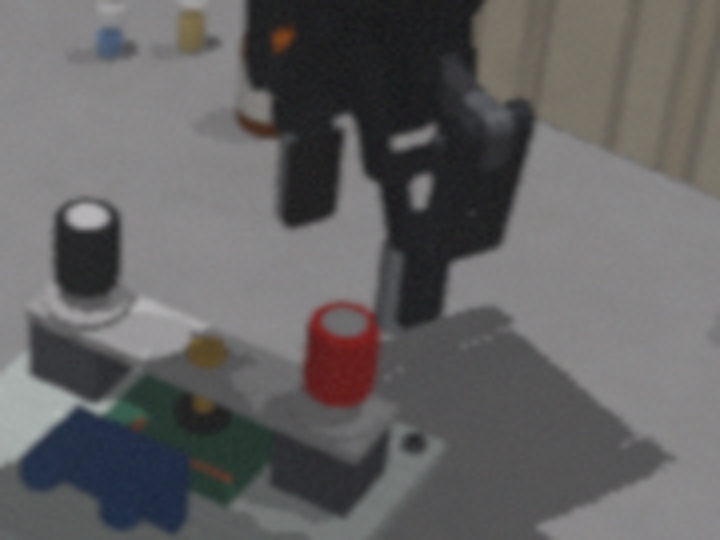

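```bash
python3 - <<'E'
from h import *
for z in(105,110,115): print(z,((proj("scene",[610.9,-96,z])[0]-[320,170])*4).round(0))
E
```

```text
105 [352. 278.]
110 [354. 267.]
115 [355. 255.]
```

The scene view puts the finger-tip midpoint at crop pixel (358,272), against (353,272) predicted. The cameras and the arm agree, so I'm going down to the knob.

Request:
send_rows(motion="1.4 -0.7 10 0 0 0;0 0 12 0 0 0;0 0 12 0 0 0;0 0 10 0 0 0;0 0 6 0 0 0;0 0 0 0 0 0;0 0 0 0 0 0;0 0 0 0 0 0")

```text
time_s: 3.9
tcp_pos: [609.1, -95.9, 55.0]
tcp_rot: [0.628, 3.077, -0.0]
contact_force: [1.1, 0.5, -0.2]
width: 60.0
```

```bash
python3 st.py 609.4 -96.1 55; python3 - <<'E'
from h import *
for n,(x,y,w,h) in (("scene",(340,180,130,110)),):
    a=grab_frame(n)[y:y+h,x:x+w];cv2.imwrite(f"pics/{n}2.png",cv2.resize(a,None,fx=5,fy=5,interpolation=cv2.INTER_CUBIC))
E
```

```text
3.9 [609.1 -95.9  55. ] [ 0.001 -0.    -1.   ] [0.392 0.92  0.   ] [ 1.1  0.5 -0.2] 60.023255803945524 [-0.32  0.36  1.84 -0.    0.95 -1.49]
tool shift [-0.4 -0.1 -0. ]
```

View pics/scene2.png

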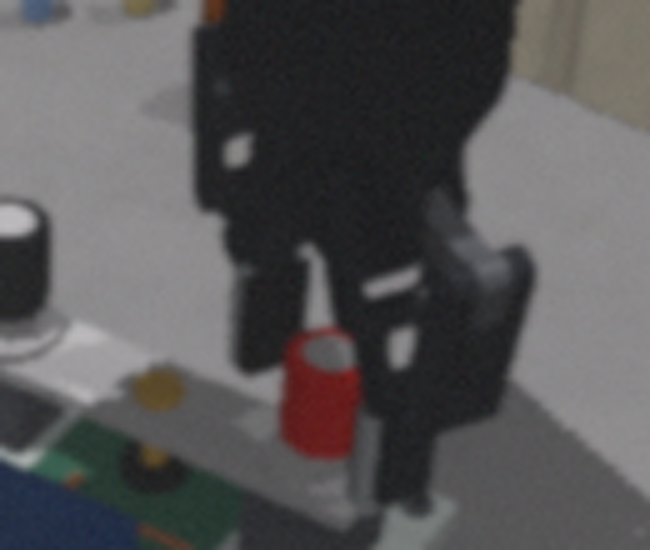

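The fingers straddle the red knob at (320,390) with clearance on both sides, so I'm closing.

Request:
send_rows(motion="0 0 0 0 0 0;0 0 0 0 0 0;0 0 0 0 0 0;0 0 0 0 0 0;0 0 0 0 0 0;0 0 0 0 0 0", grip=10, force=40)

```text
time_s: 4.55
tcp_pos: [608.9, -95.8, 54.9]
tcp_rot: [0.628, 3.077, -0.0]
contact_force: [-0.7, -0.2, 2.6]
width: 25.0
```

Gripped at 25 mm with little side force. Now lifting slowly.

Request:
send_rows(motion="0 0 -4 0 0 0;0 0 -6 0 0 0;0 0 -6 0 0 0;0 0 -6 0 0 0;0 0 -6 0 0 0;0 0 -6 0 0 0;0 0 -6 0 0 0;0 0 -8 0 0 0;0 0 -8 0 0 0;0 0 -6 0 0 0;0 0 0 0 0 0;0 0 0 0 0 0")

```text
time_s: 5.75
tcp_pos: [608.6, -95.7, 116.5]
tcp_rot: [0.628, 3.078, -0.0]
contact_force: [-0.2, 0.1, -1.5]
width: 24.7
```

```bash
python3 st.py 529.4 -50.2 117; python3 - <<'E'
from h import *
for n,(x,y,w,h) in (("scene",(320,150,150,140)),):
    a=grab_frame(n)[y:y+h,x:x+w];cv2.imwrite(f"pics/{n}3.png",cv2.resize(a,None,fx=4,fy=4,interpolation=cv2.INTER_CUBIC))
E
```

```text
5.75 [608.6 -95.7 116.5] [ 0. -0. -1.] [ 0.392  0.92  -0.   ] [-0.2  0.1 -1.5] 24.717138848761273 [-0.32  0.27  1.81 -0.    1.05 -1.49]
tool shift [90.7 10.9 -0.5]
```

View pics/scene3.png

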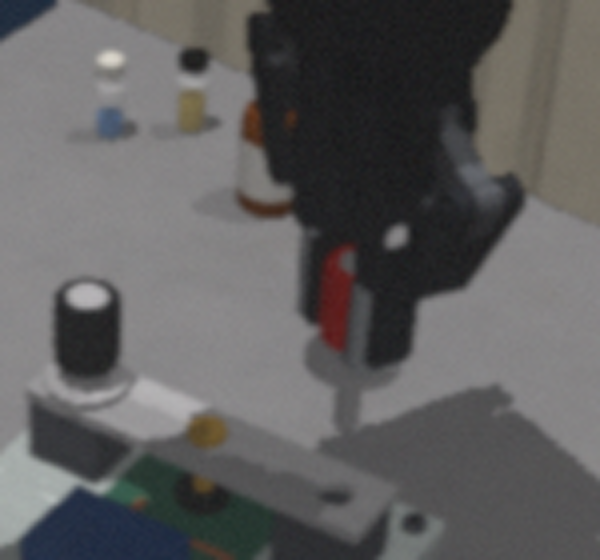

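The pin is clear: foot at crop (347,430), upright, with the empty bore at (336,493). Carrying it over the notch.

Request:
send_rows(motion="6 0.9 0 0 0 0;12 1.5 0 0 0 0;18 2 0 0 0 0;18 2 0 0 0 0;18 2 0 0 0 0;12 1.5 0 0 0 0;6.7 1 0 0 0 0;0 0 0 0 0 0;0 0 0 0 0 0;0 0 0 0 0 0")

```text
time_s: 6.8
tcp_pos: [530.0, -50.5, 116.6]
tcp_rot: [0.629, 3.077, -0.0]
contact_force: [-0.0, 0.7, -0.5]
width: 24.7
```

```bash
python3 st.py 529.4 -50.2 55; python3 - <<'E'
from h import *
for n,(x,y,w,h) in (("scene",(280,190,160,120)),("top",(300,155,160,120))):
    a=grab_frame(n)[y:y+h,x:x+w];cv2.imwrite(f"pics/{n}4.png",cv2.resize(a,None,fx=5,fy=5,interpolation=cv2.INTER_CUBIC))
c=np.array([529.4,-50.2,0])
T=lambda X:((proj("scene",X)-[280,190])*5).round(0).tolist()
print("foot",T(c+[0,0,76.6]),"collar",T(c+[0,0,106.6]))
u=np.array([.993,.116,0]);v=np.array([-.116,.993,0])
print("notch c/closed/prong ends",T(np.array([c+u*a+v*b+[0,0,45] for a,b in((0,0),(14,0),(14,9),(14,-9),(-16,17),(-16,-17))])))
E
```

```text
6.8 [530.  -50.5 116.6] [ 0.001 -0.    -1.   ] [0.392 0.92  0.   ] [-0.   0.7 -0.5] 24.748976376014404 [-0.29  0.1   2.02 -0.    1.02 -1.45]
tool shift [ 0.8  0.  61.6]
foot [[323.0, 394.0]] collar [[325.0, 310.0]]
notch c/closed/prong ends [[321.0, 479.0], [349.0, 452.0], [323.0, 440.0], [375.0, 464.0], [240.0, 486.0], [340.0, 535.0]]
```

View pics/scene4.png

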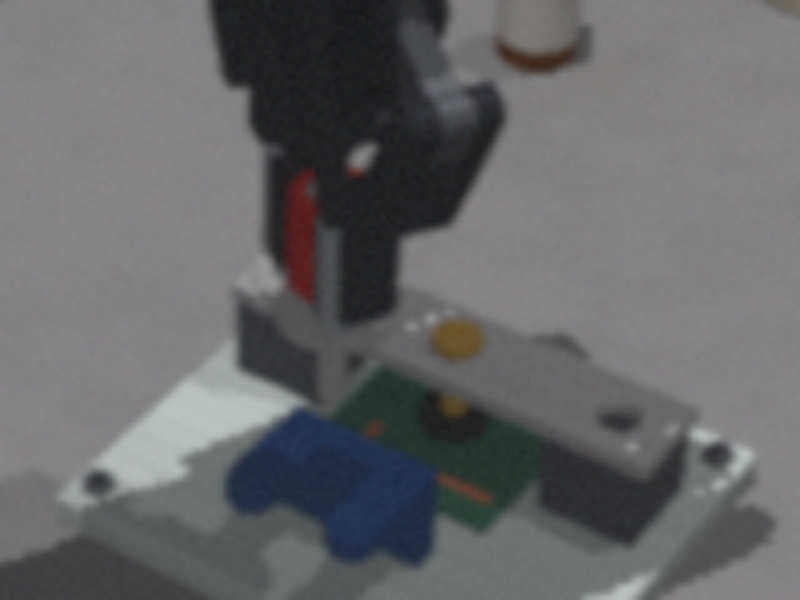

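View pics/top4.png

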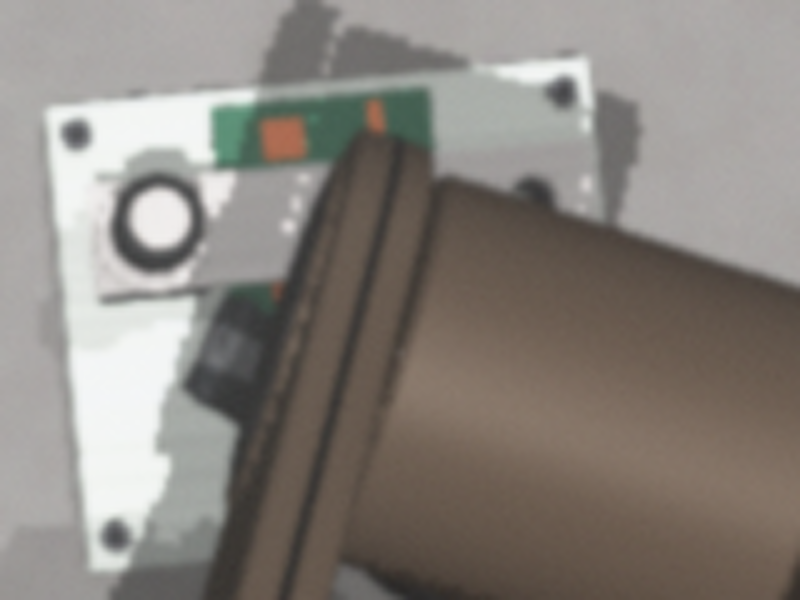

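```bash
python3 - <<'E'
from h import *
a=np.mean([grab_frame("scene").astype(float) for _ in range(4)],0)
a=np.clip(a[255:310,320:375]*1.6,0,255).astype(np.uint8)
cv2.imwrite("pics/scene5.png",cv2.resize(a,None,fx=10.9,fy=10.9,interpolation=cv2.INTER_CUBIC))
c=np.array([529.4,-50.2,0])
T=lambda X:((proj("scene",X)-[320,255])*10.9).round(0).tolist()
d=np.array([530,-50.5,0])
print("foot",T(d+[0,0,76.6]),"collar under",T(d+[0,0,106.6]))
u=np.array([.993,.116,0]);v=np.array([-.116,.993,0])
print(T(np.array([c+u*a+v*b+[0,0,45] for a,b in((0,0),(14,9),(14,-9),(-16,17),(-16,-17),(22,25),(22,-25))])))
E
```

```text
foot [[274.0, 150.0]] collar under [[279.0, -33.0]]
[[264.0, 335.0], [267.0, 250.0], [381.0, 303.0], [87.0, 351.0], [304.0, 457.0], [202.0, 171.0], [517.0, 318.0]]
```

View pics/scene5.png

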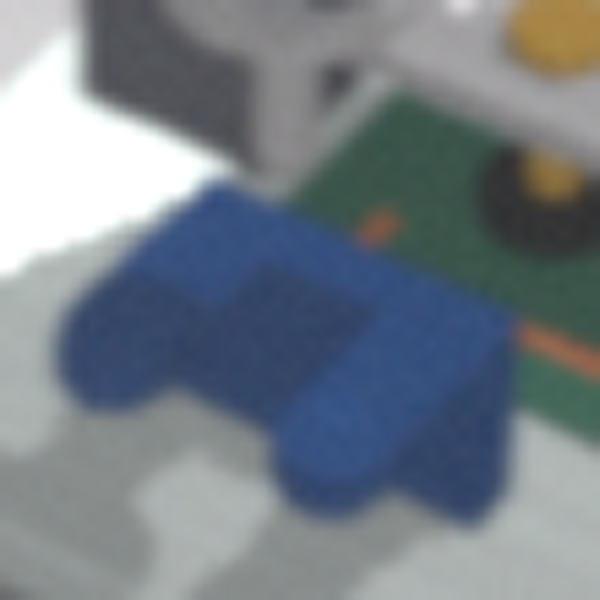

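In the picture the notch's inner corners are at (265,265) and (383,308), and the foot is at about (281,165). Both are within about 1 mm of prediction relative to each other, so I'm lowering.

Request:
send_rows(motion="0.4 0 6 0 0 0;0 0 8 0 0 0;0 0 8 0 0 0;0 0 8 0 0 0;0 0 8 0 0 0;0 0 8 0 0 0;0 0 6 0 0 0;0 0 4 0 0 0;0 0 2 0 0 0;0 0 0 0 0 0;0 0 0 0 0 0")

```text
time_s: 8.2
tcp_pos: [529.3, -50.1, 58.6]
tcp_rot: [0.628, 3.077, -0.0]
contact_force: [0.7, -0.0, -1.0]
width: 25.2
```

```bash
python3 st.py 529.4 -50.2 55; python3 - <<'E'
from h import *
for n,(x,y,w,h) in (("scene",(290,210,110,100)),):
    a=grab_frame(n)[y:y+h,x:x+w];cv2.imwrite(f"pics/{n}6.png",cv2.resize(a,None,fx=6,fy=6,interpolation=cv2.INTER_CUBIC))
E
```

```text
8.2 [529.3 -50.1  58.6] [ 0.001 -0.    -1.   ] [0.392 0.92  0.   ] [ 0.7 -0.  -1. ] 25.157277207149974 [-0.29  0.19  2.04 -0.    0.91 -1.45]
tool shift [-0.2 -0.1  3.6]
```

View pics/scene6.png

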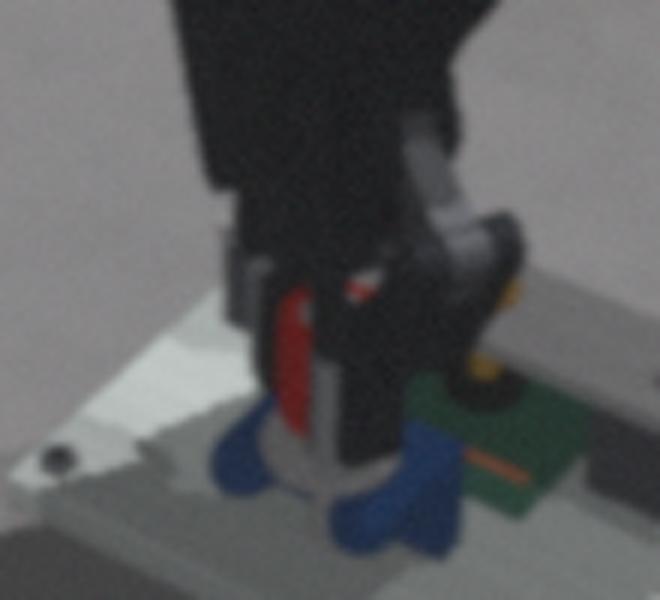

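The shank is in the slot: at (320,500) it sits between the prongs, with the collar just above them. Last few mm now.

Request:
send_rows(motion="0 0 1 0 0 0;0 0 1 0 0 0;0 0 1 0 0 0;0 0 0.5 0 0 0;0 0 0 0 0 0;0 0 0 0 0 0")

```text
time_s: 8.85
tcp_pos: [529.0, -50.0, 54.9]
tcp_rot: [-0.628, -3.078, 0.0]
contact_force: [0.1, -0.8, 0.5]
width: 24.8
```

Request:
send_rows(motion="0 0 0.5 0 0 0;0 0 0.5 0 0 0;0 0 0 0 0 0;0 0 0 0 0 0")

```text
time_s: 9.25
tcp_pos: [529.1, -50.0, 54.9]
tcp_rot: [-0.628, -3.078, 0.0]
contact_force: [-3.1, 0.6, 5.7]
width: 24.9
```

The force rose to 5.7 N and the descent stopped, so the collar is seated. Opening.

Request:
send_rows(motion="0 0 -0.8 0 0 0;0 0 0 0 0 0;0 0 0 0 0 0;0 0 0 0 0 0;0 0 0 0 0 0;0 0 0 0 0 0", grip=60)

```text
time_s: 9.85
tcp_pos: [529.0, -50.0, 54.5]
tcp_rot: [-0.628, -3.078, -0.0]
contact_force: [-0.5, -0.2, -0.2]
width: 60.0
```

Request:
send_rows(motion="0 0 -5 0 0 0;0 0 -8 0 0 0;0 0 -12 0 0 0;0 0 -15 0 0 0;0 0 -20 0 0 0;0 0 -20 0 0 0;0 0 -20 0 0 0;0 0 -20 0 0 0;0 -10 -10 0 0 0;0 0 0 0 0 0;0 0 0 0 0 0")

```text
time_s: 10.95
tcp_pos: [524.7, -59.5, 184.5]
tcp_rot: [-0.63, -3.078, -0.0]
contact_force: [-0.2, 0.8, -0.2]
width: 60.1
```

```bash
python3 st.py; python3 - <<'E'
from h import *
for n,(x,y,w,h) in (("scene",(285,200,150,130)),("top",(300,155,150,120))):
    a=grab_frame(n)[y:y+h,x:x+w];cv2.imwrite(f"pics/{n}7.png",cv2.resize(a,None,fx=4.5,fy=4.5,interpolation=cv2.INTER_CUBIC))
T=lambda X:((proj("scene",X)-[285,200])*4.5).round(0).tolist()
c=np.array([529.4,-50.2,0]);print("cap",T(c+[0,0,87]),"collar top",T(c+[0,0,49]))
E
```

```text
10.95 [524.7 -59.5 184.5] [-0.  0. -1.] [0.393 0.92  0.   ] [-0.2  0.8 -0.2] 60.054963099484326 [-0.31  0.01  1.98  0.    1.16 -1.47]
cap [[269.0, 284.0]] collar top [[267.0, 376.0]]
```

View pics/scene7.png

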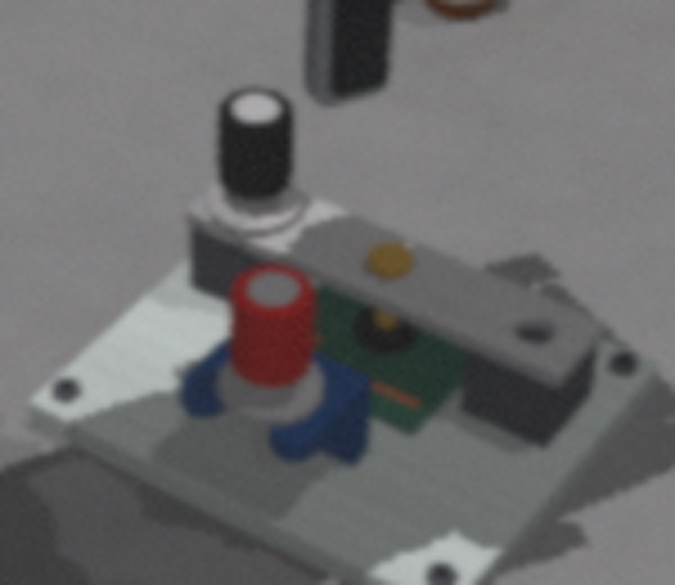

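View pics/top7.png

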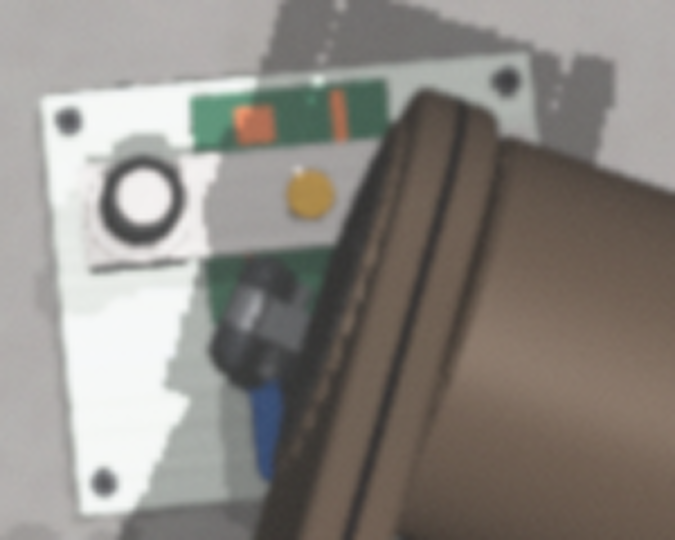

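The red pin stands upright on both prongs: cap at (274,289), against (269,284) predicted. The collar is flat at about (270,385), and the black pin hasn't moved. The gripper is well clear, so I'm handing in.

```bash
python3 -c "
from cell import *
print(close_job())"
```

```text
the job is handed in; nothing more can be done
None
```

I drew the red-knobbed pin straight up out of its bore and parked it in the blue bracket's notch. I handed the job in at about 11 s of the 35 s allowed; no verdict was reported.

**Lift:** the pin rose about 62 mm, and the picture afterwards showed its foot clear of the empty bore.

**Parking:** lowering stopped with a push of about 6 N as the collar seated on the prongs. I then opened the fingers and backed off about 130 mm.

**Last checks:** the scene picture shows the pin upright, with its collar flat on both prongs and its knob within about 2 mm of the planned spot. The black pin is in its bore and looks unmoved. In the final top view the arm hid the red pin, so its final position rests on the scene camera alone.

**Disagreement:** the base plate's corners did not match the given fixture origin in my fit; the plate looked shifted by roughly 5 mm in x. I worked out the notch position from the two pins instead. It agreed with the notch edges in the pictures to about 1–2 mm.

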